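# Load the display train's red wagon

## Task

Load the red wagon of the display train: stand the three red wooden toys (peg doll, barrel and crate) upright side by side in its bed. One of them stands under the front edge of the clear display riser, so tilt the gripper to reach in from the front and do not bump the riser. Leave the toys of other colours where they are.

Things in the scene. Friction and masses are not known exactly. Their poses are not given: they have to be found in the camera images.
- wagon_red: toy goods wagon, red open bed with brown floor, fixed on a 110 x 230 wooden track board. Origin on the table under the board's centre. The bed is long along the wagon's own y: inside 200 (y) x 90 (x), walls 5 thick; bed floor 58 above the origin, top of the walls 78 above it. This is the one to load. It and the blue wagon stand in line along y and may change places.
- wagon_blue: toy goods wagon, blue open bed with brown floor, fixed on a 110 x 230 wooden track board. Origin on the table under the board's centre. The bed is long along the wagon's own y: inside 200 (y) x 90 (x), walls 5 thick; bed floor 58 above the origin, top of the walls 78 above it. It carries the blue barrel.
- riser: fixed clear display riser (a small table), open in front and behind: top 150 deep (own x) x 260 wide (own y) x 8, white front and back edges, underside 130 above the table, on steel posts 10 across at x +-60, y +-122. Origin on the table below its centre; its front looks along its own -x, roughly to the robot. The red toy under it has its centre 8 to 18 behind the front edge.
- doll_red: red wooden peg doll, standing upright: cylindrical body 42 across and 58 high, then a round pale wooden head 32 across under a red cap, 88 high in all. Origin at the centre of its underside, z up. One of red barrel and red doll stands out on the table, the other under the front edge of the clear riser.
- barrel_red: red wooden toy barrel with two dark hoops, standing upright: 66 high, 49 across from 18 to 48 up, 42 across at both ends. Origin at the centre of its underside, z up. One of red barrel and red doll stands out on the table, the other under the front edge of the clear riser.
- crate_red: red wooden toy crate with dark slat lines, standing upright: square 46 x 46, 62 high. Origin at the centre of its underside, z up, x and y square to its sides. It and the yellow crate may change places.
- crate_yellow: yellow wooden toy crate with dark slat lines, standing upright: square 46 x 46, 62 high. Origin at the centre of its underside, z up, x and y square to its sides. To be left alone.
- barrel_blue: blue wooden toy barrel with two dark hoops, standing upright: 66 high, 49 across from 18 to 48 up, 42 across at both ends. Origin at the centre of its underside, z up. It stands in the blue wagon. To be left alone.
- doll_green: green wooden peg doll, standing upright: cylindrical body 42 across and 58 high, then a round pale wooden head 32 across under a green cap, 88 high in all. Origin at the centre of its underside, z up. It stands on top of the riser, towards the back. To be left alone.

How it is judged (in metres and radians):
At the end, for the whole second after the job is handed in: The red doll, red barrel and red crate all stand on the bed floor of the red wagon, inside its walls (underside within 8 mm of the bed floor's height), upright within about 10 degrees, released and at rest; the yellow crate, blue barrel and green doll are within 40 mm of where they began (x of doll_red in the frame of wagon_red between -0.036 and 0.036 m and y of doll_red in the frame of wagon_red between -0.092 and 0.092 m and z of doll_red in the frame of wagon_red between 0.05 and 0.066 m and angle between each of doll_red, barrel_red, crate_red's own z axis and vertical below 0.17 rad and linear speed of each of doll_red, barrel_red, crate_red below 0.02 m/s and x of barrel_red in the frame of wagon_red between -0.036 and 0.036 m and y of barrel_red in the frame of wagon_red between -0.092 and 0.092 m and z of barrel_red in the frame of wagon_red between 0.05 and 0.066 m and x of crate_red in the frame of wagon_red between -0.036 and 0.036 m and y of crate_red in the frame of wagon_red between -0.092 and 0.092 m and z of crate_red in the frame of wagon_red between 0.05 and 0.066 m and distance of each of crate_yellow, barrel_blue, doll_green from where it was at the start of the episode below 0.04 m); the robot touches nothing.
It fails at once if the robot bumps the riser with more than 10 N (contact force between any of the arm, the fingers and riser above 10 N).
It fails at once if the yellow crate is moved more than 40 mm (distance of crate_yellow from where it was at the start of the episode above 0.04 m).
It fails at once if the blue barrel is moved more than 40 mm (distance of barrel_blue from where it was at the start of the episode above 0.04 m).
It fails at once if the green doll is moved more than 40 mm (distance of doll_green from where it was at the start of the episode above 0.04 m).
It also fails if it takes over 72 s, if anything falls off the work surface, if the arm or the gripper's body presses on something with over 40 N, if the wrist force passes 120 N, or if a joint passes its speed limit or range.

## Robot

A 6-joint arm with a two-finger parallel gripper is mounted at the origin on the work surface. World frame = base frame: x ahead of the robot, y to its left, z up, the work surface at z = 0. Lengths are in m, angles in degrees, forces in N, time in s.
With the tool pointing down it reaches from about 0.325 to 0.9 m from the base axis. Payload 6.1 kg.
Tool frame: the origin (TCP) lies between the finger pads; the fingertips stand 14 mm ahead of it and the grasp point (between the pads) lies 5 mm behind it (env.tips_ahead is the distance from the TCP to the fingertips, in m); z points along the fingers, y is the line along which they close (so a half turn about z gives the same grasp; the last joint's range is limited). The gripper opens to 87 mm and grips with 3 to 60 N. Pads are 19 mm wide; open, the fingers measure 117 mm over their backs; the gripper's body (75 mm by 190 mm) begins 51 mm behind the grasp point.
Start: joints at [-75.579, 12.628, 87.462, -0, 79.91, -7.225], TCP at [0.231, -0.581, 0.237] pointing down, gripper open.
Joint ranges: [-170.65, 170.65], [-52.31, 119.04], [5.05, 147.46], [-71.25, 251.25], [11.57, 151.72], [-153.62, 153.62]. Speed limits (degrees/s): [147.25, 147.25, 172.46, 180, 180, 180].

## Interface

Orientations are given as [roll, pitch, yaw] about the fixed x, y, z axes, in that order (R = Rz(yaw) Ry(pitch) Rx(roll)).
In Python, from workcell import sensors, eyes, job, env gives the robot as it stands. The module is installed in compiled form; this text tells all that it offers.
- The arm moves only by the tool send_rows, never from a script. Its arguments are lists of equal length, an entry for each row: "offset": the shift along the tool's x, y, z each as a share of 0.05 m, from -1 to 1, a list of three; "rot": the turn, a rotation vector about the tool's x, y, z each as a share of 5 degrees, from -1 to 1, a list of three; "grip": the closure, from -1 (fully open) to 1 (shut). In form: {"offset": [[x, y, z], ...], "rot": [[ax, ay, az], ...], "grip": [grip, ...]}. A call has exactly 5 rows; each row shifts and turns the commanded pose from where the row before left it, along the tool's axes as they then stand; what a row does not reach is not made up. A row lasts 1/8 s, in which the tool goes at most 62.5 mm and 10.7 degrees, less where a joint would pass 70% of its speed; a pose out of reach is approached as far as the arm can. A call with a number of a shift or a turn outside -1 to 1 is refused whole. A call with a gripper value outside its range is refused whole. The fingers move at their own pace and stop on an object; the grip force is fixed at half the most. Time passes only in rows, so rows that do not move let the fingers close, or fill a call up. It gives the time, the measured TCP pose, the force, the opening and the grip force at its end, in the units of the state.
- sensors.read_state(): the state, without advancing time (a new reading comes with each control period).
- eyes.grab_frame(name): name is "scene" or "top" or "wrist"; returns (picture, depth): 384x512x3 uint8, red, green, blue; 384x512 float32, m along the optical axis (not along the pixel's ray), 0 where there is no reading.
- eyes.calibration(name): a dict with "fx", "fy", "cx", "cy" (pixels), "k1" (the pictures are not rectified: a ray, as slopes to the right and down, at radius r is drawn at 1 + k1 r^2 times it, then the intrinsics apply), "rvec" (rotation vector, rad) and "tvec" (3), from world to camera coordinates, as OpenCV has them. Camera axes: x right, y down, z forward; pixel columns grow to the right and rows downward; lengths in m; the calibration is good to about 2 mm. A picture is of the moment at which its call begins: read the wrist's pose just before it. calibration takes no time and is no camera call; for the wrist camera it gives the pose at the moment of the call.
- job.sign_off(): hands the job in; it is judged then, once.
The state is a dict: "time": time; "q": joint angles; "qvel": joint speeds; "joint_efforts": joint torques, N m; "eef_pos": TCP position; "ee_rot": TCP orientation; "force": force on the tool from outside, world axes, zero at the start; "torque": the same for the moment, N m; "gripper_width": finger opening in m; "finger_force": force on a finger pad.
Only numpy, scipy, OpenCV 4.12 (cv2) and the standard library are available. Lean on these libraries where they do the work, as an engineer would, in place of code of your own. Each camera call takes 0.05 s, during which the arm holds its last target. There are 200 camera calls.

## Working session

There is one attempt and no reset: what is moved stays moved. The work goes in short steps, Python scripts to look and compute and a tool call to move; the robot and the scene stay as the last step left them, time stands still between calls to the robot, and variables do not carry over. Pictures are saved under pics/ and viewed, at most 10 in all, crops included, and the job is handed in when it is done.

Besides the shell and the picture viewer there is one more tool, called as name(argument=value, ...), one argument or row to a line, values as JSON. send_rows: Moves the arm, as the interface text tells. Shift numbers are shares of 0.05 m and turn numbers shares of 5 degrees, none past 1 either way. Its arguments: {"type":"object","properties":{"offset":{"type":"array"},"rot":{"type":"array"},"grip":{"type":"array"}},"required":["offset","rot","grip"]}

```bash
mkdir -p pics
cat > h.py <<'E'
import numpy as np, cv2
from scipy.spatial.transform import Rotation as R
from workcell import sensors, eyes, job, env
def grab(n):
    c=eyes.calibration(n); im,d=eyes.grab_frame(n); return c,im,d
def cloud(c,d):
    v,u=np.mgrid[:384,:512].astype(np.float64)
    K=np.array([[c['fx'],0,c['cx']],[0,c['fy'],c['cy']],[0,0,1]])
    p=cv2.undistortPoints(np.stack([u.ravel(),v.ravel()],1)[:,None],K,np.array([c['k1'],0,0,0.]))[:,0]
    z=d.ravel(); X=np.c_[p*z[:,None],z]
    Rm=cv2.Rodrigues(np.array(c['rvec'],float))[0]
    W=(X-np.array(c['tvec']).ravel())@Rm
    W[z<=0]=np.nan
    return W.reshape(384,512,3)
E
python3 - <<'E'
from h import *
print(sensors.read_state())
o=[]
for n in("scene","top"):
    c,im,d=grab(n); np.savez(n+".npz",W=cloud(c,d),im=im); cv2.imwrite(f"pics/{n}.png",im[:,:,::-1]); print(n,c)
E
```

```text
{'time': 0.0, 'q': array([-7.55794257e+01,  1.26726042e+01,  8.75264708e+01, -1.07590334e-03,
        7.99080283e+01, -7.22440739e+00]), 'qvel': array([-0.11166405, -0.04287946,  0.05070903,  0.02585066, -0.06542496,
       -0.06077366]), 'joint_efforts': array([-7.98510737e-04, -4.94606245e+01, -3.87380970e+01,  6.98523433e-02,
        5.71445818e-02, -1.41308356e-04]), 'eef_pos': array([ 0.23038397, -0.58036007,  0.2354592 ]), 'ee_rot': array([-1.79893614e+02, -1.24183633e-02,  2.16451597e+01]), 'force': array([-0.200569  , -0.84221438,  0.41405588]), 'torque': array([-0.00437607,  0.01345727, -0.02114646]), 'finger_force': 0.0, 'gripper_width': 0.08675946840147755}
scene {'fx': 488.7986929102579, 'fy': 488.7986929102579, 'cx': 251.30669367539423, 'cy': 194.02504201307818, 'k1': -0.18731021887355745, 'rvec': array([ 2.11704615,  1.41092076, -0.48717114]), 'tvec': array([-0.25236568, -0.29114058,  1.51315092])}
top {'fx': 366.83088641133014, 'fy': 366.83088641133014, 'cx': 256.9157048756366, 'cy': 194.88858011851926, 'k1': -0.025670367068722545, 'rvec': array([ 2.14949832, -2.13128963,  0.14961157]), 'tvec': array([0.0776475 , 0.54252122, 0.86421427])}
```

View pics/scene.png

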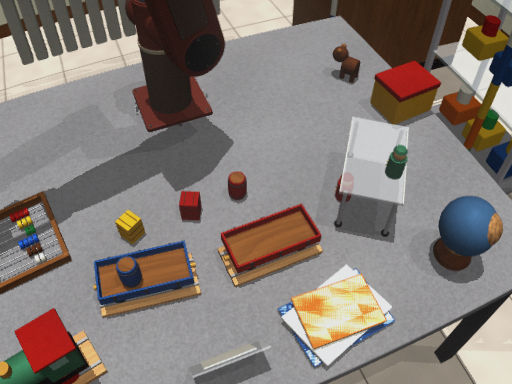

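View pics/top.png

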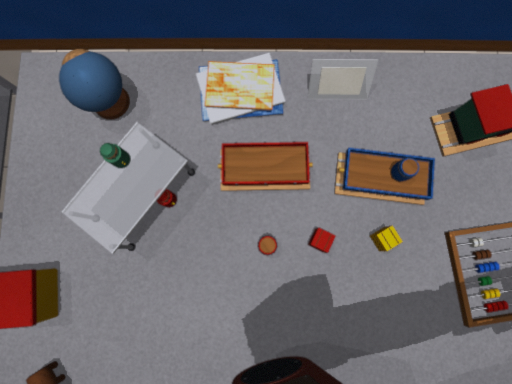

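The scene view shows the red doll under the riser's front edge (345,185), with the barrel at (237,185), red crate at (190,205) and the red wagon at (270,240). In the top view they are at doll (167,200), barrel (268,244), crate (322,240) and wagon (265,165).

Run:
```python
from h import *
def rect(P,name):
    r=cv2.minAreaRect((P[:,:2]*1000).astype(np.float32)); print(name,len(P),np.round(r[0],1),np.round(r[1],1),round(r[2],1),'zmed',np.round(np.nanmedian(P[:,2]),4))
for n in("top","scene"):
    f=np.load(n+".npz");W=f['W'];im=f['im'].astype(int);z=W[...,2]
    hsv=cv2.cvtColor(f['im'],cv2.COLOR_RGB2HSV).astype(int)
    red=((hsv[...,0]<8)|(hsv[...,0]>172))&(hsv[...,1]>130)&(hsv[...,2]>50)
    yel=(abs(hsv[...,0]-27)<6)&(hsv[...,1]>120)
    blue=(abs(hsv[...,0]-110)<12)&(hsv[...,1]>120)
    def sel(m,c,rad,lo,hi):
        u,v=c; M=np.zeros_like(m); M[v-rad:v+rad,u-rad:u+rad]=1
        return W[m&M&(z>lo)&(z<hi)]
    C={'top':dict(crate=(322,240),barrel=(268,244),yel=(388,238),doll=(167,200),wag=(265,165)),'scene':dict(crate=(190,205),barrel=(237,185),yel=(130,226),doll=(345,185),wag=(270,240))}[n]
    print(n)
    al=np.ones_like(red)
    rect(sel(al,C['crate'],18,.054,.07),'crate')
    rect(sel(al,C['barrel'],17,.058,.074),'barreltop')
    rect(sel(al,C['barrel'],17,.02,.074),'barrelall')
    rect(sel(al,C['yel'],18,.054,.07),'yellow')
    rect(sel(red,C['wag'],55,.068,.09),'wagon')
    D=sel(red,C['doll'],18,.0,.2); print('dollred',len(D),np.round(np.nanpercentile(D,[0,50,100],axis=0),3).tolist())
    rect(D,'doll')
f=np.load("top.npz");W=f['W'];im=f['im']
for u,v in [(125,187),(138,126),(187,162),(65,211),(112,250),(150,205),(100,190),(190,171),(131,245),(167,200),(163,197),(114,155)]: print((u,v),np.round(W[v,u],3),im[v,u])
z=W[...,2]; m=np.zeros(z.shape,bool); m[115:260,55:200]=1
rect(W[m&(z>.128)&(z<.148)],'riser')
cv2.imwrite("pics/crop.png",cv2.resize(im[110:260,50:210,::-1],None,fx=5,fy=4*1.0 if 0 else 4,interpolation=cv2.INTER_CUBIC))
cv2.imwrite("pics/crop2.png",cv2.resize(np.load("scene.npz")['im'][105:245,320:430,::-1],None,fx=4,fy=4,interpolation=cv2.INTER_CUBIC))
```

```text
top
crate 385 [434.  -74.2] [46.3 46. ] 64.8 zmed 0.061
barreltop 283 [420.6  57.1] [44.7 42.6] 0.5 zmed 0.0656
barrelall 324 [420.5  58.3] [44.9 45.2] 0.6 zmed 0.0652
yellow 398 [ 438.8 -233.1] [46.1 46.6] 30.6 zmed 0.0608
wagon 558 [615.   64.3] [100.2 209.3] 1.4 zmed 0.0761
dollred 185 [[0.514, 0.288, 0.013], [0.526, 0.299, 0.059], [0.55, 0.325, 0.087]]
doll 185 [529.4 303. ] [25.7 39.2] 47.1 zmed 0.0585
scene
crate 281 [436.  -75.6] [47.7 44.8] 62.0 zmed 0.0592
barreltop 196 [423.3  56.7] [44.  42.1] 0.3 zmed 0.0636
barrelall 393 [425.1  55.4] [46.4 46.8] 22.1 zmed 0.0579
yellow 316 [ 440.3 -233. ] [50.3 45.6] 32.6 zmed 0.0599
wagon 747 [617.4  63.5] [104.  209.8] 1.7 zmed 0.0748
dollred 59 [[0.518, 0.287, 0.001], [0.544, 0.292, 0.024], [0.559, 0.32, 0.07]]
doll 59 [542.2 299.8] [40.6 25.3] 28.3 zmed 0.0243
(125, 187) [0.543 0.375 0.137] [155 156 163]
(138, 126) [0.684 0.354 0.136] [166 168 175]
(187, 162) [ 0.634  0.267 -0.001] [84 83 84]
(65, 211) [0.488 0.506 0.137] [155 156 162]
(112, 250) [0.404 0.394 0.139] [172 172 180]
(150, 205) [0.503 0.316 0.14 ] [166 167 174]
(100, 190) [0.536 0.431 0.135] [169 170 178]
(190, 171) [0.605 0.253 0.023] [55 55 58]
(131, 245) [0.416 0.398 0.01 ] [45 44 47]
(167, 200) [0.524 0.298 0.064] [82 34 26]
(163, 197) [0.529 0.303 0.084] [87 12  8]
(114, 155) [0.597 0.374 0.21 ] [74 58 38]
riser 7467 [546.7 376.3] [152.6 261.9] 52.9 zmed 0.1369
```

View pics/crop.png

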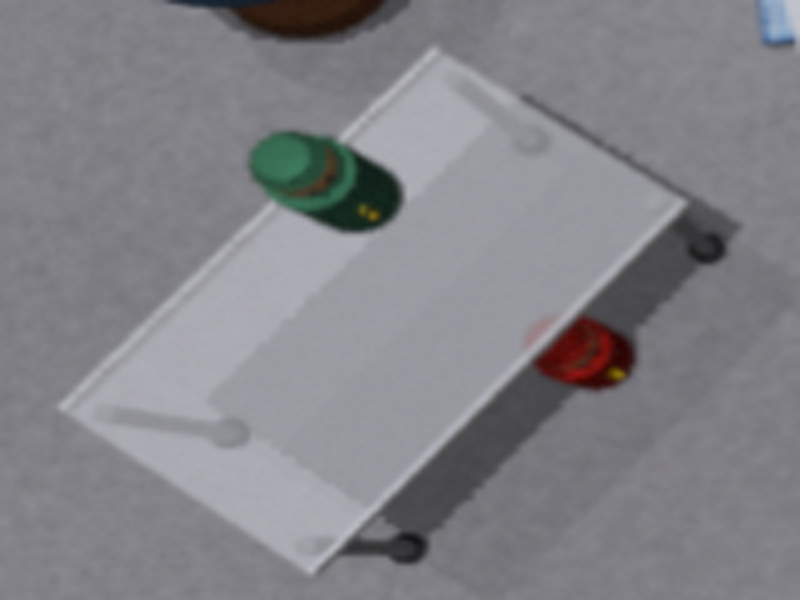

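```bash
cat >> h.py <<'E'
import json,math
def plan(pos,rpy,n=None,show=True):
    """rows from the measured pose to a target, straight line + slerp, padded to 5s"""
    s=sensors.read_state(); p=np.array(s['eef_pos']); Q=R.from_euler('xyz',s['ee_rot'],degrees=True)
    T=rpy if isinstance(rpy,R) else R.from_euler('xyz',rpy,degrees=True)
    rv=(Q.inv()*T).as_rotvec(degrees=True); dp=np.array(pos)-p
    m=max(math.ceil(np.linalg.norm(dp)/.05),math.ceil(np.abs(rv).max()/5),1)
    n=n or 5*math.ceil(m/5)
    print('t',round(s['time'],2),'p',p.round(4),'rpy',np.round(s['ee_rot'],1),'w',round(s['gripper_width'],4),'q',np.round(s['q'],1),'F',np.round(s['force'],1),'dp',dp.round(4),'rv',rv.round(1))
    open('log.txt','a').write(json.dumps([list(map(float,s[k])) for k in('q','eef_pos','ee_rot')])+'\n')
    O=[]
    for k in range(n):
        Qk=Q*R.from_rotvec(rv*k/n,degrees=True); O.append((Qk.inv().apply(dp/n)/.05).round(2).tolist())
    for k in range(0,n,5): print(O[k:k+5])
    print('rot/row',(rv/n/5).round(3).tolist())
E
python3 - <<'E'
from h import *
from scipy.optimize import least_squares
f=np.load("top.npz");W=f['W'].reshape(-1,3);hsv=cv2.cvtColor(f['im'],cv2.COLOR_RGB2HSV).reshape(-1,3).astype(int)
a=np.radians(52.9);n=np.array([np.cos(a),np.sin(a)]);t=np.array([-n[1],n[0]]);c=np.array([.5467,.3763])
m=(np.abs(W[:,:2]-[.535,.305]).max(1)<.04)&(((hsv[:,0]<8)|(hsv[:,0]>172))&(hsv[:,1]>130))
for lo,hi in((.005,.054),(.07,.1)):
    P=W[m&(W[:,2]>lo)&(W[:,2]<hi)]; r=.021 if lo<.06 else .016
    g=least_squares(lambda x:np.linalg.norm(P[:,:2]-x,axis=1)-r,[.535,.305],loss='soft_l1',f_scale=.002).x
    print(len(P),g.round(4),'n,t',((g-c)@n).round(4),((g-c)@t).round(4), 'mean',P.mean(0).round(4))
plan([.421,.0565,.17],[180,0,91.4],15)
E
```

```text
51 [0.5355 0.3093] n,t -0.0602 -0.0315 mean [0.5258 0.2955 0.0372]
81 [0.5377 0.3122] n,t -0.0565 -0.0315 mean [0.5298 0.3017 0.0815]
t 0.1 p [ 0.2304 -0.5804  0.2355] rpy [-179.9   -0.    21.6] w 0.0872 q [-75.6  12.7  87.5  -0.   79.9  -7.2] F [ 0.3 -0.3 -0.9] dp [ 0.1906  0.6369 -0.0655] rv [ -0.1  -0.1 -69.8]
[[0.55, -0.7, 0.09], [0.6, -0.65, 0.09], [0.65, -0.6, 0.09], [0.7, -0.54, 0.09], [0.74, -0.48, 0.09]]
[[0.78, -0.42, 0.09], [0.81, -0.36, 0.09], [0.84, -0.29, 0.09], [0.86, -0.22, 0.09], [0.87, -0.15, 0.09]]
[[0.88, -0.08, 0.09], [0.89, -0.01, 0.09], [0.88, 0.06, 0.09], [0.88, 0.14, 0.09], [0.86, 0.21, 0.09]]
rot/row [-0.001, -0.001, -0.93]
```

send_rows(
  offset=[
    [0.55, -0.7, 0.05],
    [0.6, -0.65, 0.05],
    [0.65, -0.6, 0.05],
    [0.7, -0.54, 0.05],
    [0.74, -0.48, 0.05],
  ],
  rot=[
    [0, 0, -0.93],
    [0, 0, -0.93],
    [0, 0, -0.93],
    [0, 0, -0.93],
    [0, 0, -0.93],
  ],
  grip=[-1, -1, -1, -1, -1],
)

```text
time: 0.72
eef_pos: [0.2937, -0.3672, 0.2235]
ee_rot: [-180.0, -0.0, 45.0]
force: [-0.1, 1.2, 0.9]
gripper_width: 0.0873
finger_force: 0.0
```

send_rows(
  offset=[
    [0.78, -0.42, 0.1],
    [0.81, -0.36, 0.1],
    [0.84, -0.29, 0.1],
    [0.86, -0.22, 0.1],
    [0.87, -0.15, 0.1],
  ],
  rot=[
    [0, 0, -0.93],
    [0, 0, -0.93],
    [0, 0, -0.93],
    [0, 0, -0.93],
    [0, 0, -0.93],
  ],
  grip=[-1, -1, -1, -1, -1],
)

```text
time: 1.35
eef_pos: [0.3573, -0.1551, 0.1987]
ee_rot: [-180.0, -0.0, 68.3]
force: [0.8, -0.0, 0.3]
gripper_width: 0.0873
finger_force: 0.0
```

send_rows(
  offset=[
    [0.88, -0.08, 0.1],
    [0.89, -0.01, 0.1],
    [0.88, 0.06, 0.1],
    [0.88, 0.14, 0.1],
    [0.86, 0.21, 0.1],
  ],
  rot=[
    [0, 0, -0.93],
    [0, 0, -0.93],
    [0, 0, -0.93],
    [0, 0, -0.93],
    [0, 0, -0.93],
  ],
  grip=[-1, -1, -1, -1, -1],
)

```text
time: 1.98
eef_pos: [0.4211, 0.0572, 0.1737]
ee_rot: [-180.0, 0.0, 91.6]
force: [1.0, -0.3, -0.2]
gripper_width: 0.087
finger_force: 0.0
```

```bash
python3 -c "
from h import *
plan([.421,.0565,.036],[180,0,91.4])"
```

```text
t 1.98 p [0.4211 0.0572 0.1737] rpy [-180.     0.    91.6] w 0.087 q [ -2.9 -12.8 119.7  -0.   73.   -4.5] F [ 1.  -0.3 -0.2] dp [-1.000e-04 -7.000e-04 -1.377e-01] rv [-0.   0.   0.2]
[[-0.0, -0.0, 0.55], [-0.0, -0.0, 0.55], [-0.0, -0.0, 0.55], [-0.0, -0.0, 0.55], [-0.0, -0.0, 0.55]]
rot/row [-0.0, 0.0, 0.007]
```

send_rows(
  offset=[
    [0, 0, 0.55],
    [0, 0, 0.55],
    [0, 0, 0.55],
    [0, 0, 0.55],
    [0, 0, 0.55],
  ],
  rot=[
    [0, 0, 0],
    [0, 0, 0],
    [0, 0, 0],
    [0, 0, 0],
    [0, 0, 0],
  ],
  grip=[-1, -1, -1, -1, -1],
)

```text
time: 2.6
eef_pos: [0.4208, 0.0557, 0.0355]
ee_rot: [-180.0, -0.0, 91.4]
force: [0.6, -0.5, -0.8]
gripper_width: 0.0874
finger_force: 0.0
```

send_rows(
  offset=[
    [0, 0, 0],
    [0, 0, 0],
    [0, 0, 0],
    [0, 0, 0],
    [0, 0, 0],
  ],
  rot=[
    [0, 0, 0],
    [0, 0, 0],
    [0, 0, 0],
    [0, 0, 0],
    [0, 0, 0],
  ],
  grip=[1, 1, 1, 1, 1],
)

```text
time: 3.22
eef_pos: [0.4215, 0.0556, 0.0372]
ee_rot: [179.9, 0.0, 91.4]
force: [-0.7, 0.2, 3.6]
gripper_width: 0.0482
finger_force: 30.0
```

send_rows(
  offset=[
    [0, 0, 0],
    [0, 0, 0],
    [0, 0, -1],
    [0, 0, -1],
    [0, 0, -0.5],
  ],
  rot=[
    [0, 0, 0],
    [0, 0, 0],
    [0, 0, 0],
    [0, 0, 0],
    [0, 0, 0],
  ],
  grip=[1, 1, 1, 1, 1],
)

```text
time: 3.85
eef_pos: [0.4224, 0.0556, 0.1644]
ee_rot: [179.8, 0.0, 91.4]
force: [0.6, -0.5, -1.1]
gripper_width: 0.0482
finger_force: 30.0
```

```bash
python3 -c "
from h import *
plan([.6155,.064,.165],[180,0,91.4],5)"
```

```text
t 3.85 p [0.4224 0.0556 0.1644] rpy [179.8   0.   91.4] w 0.0482 q [ -3.1 -12.2 120.3   0.   71.6  -4.5] F [ 0.6 -0.5 -1.1] dp [0.1931 0.0084 0.0006] rv [ 0.2  0.  -0. ]
[[0.01, 0.77, 0.0], [0.01, 0.77, 0.0], [0.01, 0.77, -0.0], [0.01, 0.77, -0.0], [0.01, 0.77, -0.0]]
rot/row [0.009, 0.001, -0.0]
```

send_rows(
  offset=[
    [0, 0.77, 0],
    [0, 0.77, 0],
    [0, 0.77, 0],
    [0, 0.77, 0],
    [0, 0.77, 0],
  ],
  rot=[
    [0, 0, 0],
    [0, 0, 0],
    [0, 0, 0],
    [0, 0, 0],
    [0, 0, 0],
  ],
  grip=[1, 1, 1, 1, 1],
)

```text
time: 4.47
eef_pos: [0.6145, 0.0604, 0.1609]
ee_rot: [-180.0, -0.0, 91.4]
force: [0.6, -0.1, -0.5]
gripper_width: 0.0485
finger_force: 30.0
```

```bash
python3 -c "
from h import *
plan([.6155,.064,.097],[180,0,91.4],5)"
```

```text
t 4.47 p [0.6145 0.0604 0.1609] rpy [-180.    -0.    91.4] w 0.0485 q [-1.7 15.2 92.8  0.  72.1 -3.1] F [ 0.6 -0.1 -0.5] dp [ 0.001   0.0036 -0.0639] rv [-0. -0. -0.]
[[0.01, 0.0, 0.26], [0.01, 0.0, 0.26], [0.01, 0.0, 0.26], [0.01, 0.0, 0.26], [0.01, 0.0, 0.26]]
rot/row [-0.002, -0.0, -0.0]
```

send_rows(
  offset=[
    [0.01, 0.02, 0.32],
    [0.01, 0, 0.32],
    [0.01, 0, 0.32],
    [0.01, 0, 0.2],
    [0.01, 0, 0.1],
  ],
  rot=[
    [0, 0, 0],
    [0, 0, 0],
    [0, 0, 0],
    [0, 0, 0],
    [0, 0, 0],
  ],
  grip=[1, 1, 1, 1, 1],
)

```text
time: 5.1
eef_pos: [0.6137, 0.0629, 0.0977]
ee_rot: [-179.9, -0.0, 91.4]
force: [0.1, -0.4, -1.1]
gripper_width: 0.0481
finger_force: 30.0
```

send_rows(
  offset=[
    [0, 0, 0],
    [0, 0, 0],
    [0, 0, 0],
    [0, 0, 0],
    [0, 0, 0],
  ],
  rot=[
    [0, 0, 0],
    [0, 0, 0],
    [0, 0, 0],
    [0, 0, 0],
    [0, 0, 0],
  ],
  grip=[1, -0.38, -0.38, -0.38, -0.38],
)

```text
time: 5.72
eef_pos: [0.6146, 0.0628, 0.0987]
ee_rot: [180.0, -0.0, 91.4]
force: [0.4, 0.4, -0.1]
gripper_width: 0.06
finger_force: 0.0
```

send_rows(
  offset=[
    [0, 0, -0.3],
    [0, 0, -0.6],
    [0, 0, -1],
    [0, 0, -0.6],
    [0, 0, 0],
  ],
  rot=[
    [0, 0, 0],
    [0, 0, 0],
    [0, 0, 0],
    [0, 0, 0],
    [0, 0, 0],
  ],
  grip=[-0.38, -0.38, -1, -1, -1],
)

```text
time: 6.35
eef_pos: [0.6167, 0.0628, 0.2285]
ee_rot: [179.5, 0.0, 91.4]
force: [-0.1, 0.4, 0.1]
gripper_width: 0.0815
finger_force: 0.0
```

```bash
python3 -c "
from h import *
plan([.4345,-.0745,.15],[180,0,64.8])
c,im,d=grab('top'); W=cloud(c,d); z=W[...,2]
m=(z>.118)&(z<.135)&(abs(W[...,0]-.6155)<.06)&(abs(W[...,1]-.064)<.06); P=W[m]; print(len(P), P.mean(0) if len(P) else 0)
"
```

```text
t 6.35 p [0.6167 0.0628 0.2285] rpy [179.5   0.   91.4] w 0.0815 q [-1.5 11.9 89.2  0.  78.5 -2.9] F [-0.1  0.4  0.1] dp [-0.1822 -0.1373 -0.0785] rv [ 0.4 -0.1 26.6]
[[-0.27, -0.37, 0.15], [-0.28, -0.36, 0.15], [-0.3, -0.35, 0.15], [-0.31, -0.33, 0.16], [-0.33, -0.32, 0.16]]
[[-0.34, -0.3, 0.16], [-0.36, -0.28, 0.16], [-0.37, -0.27, 0.16], [-0.38, -0.25, 0.16], [-0.39, -0.23, 0.16]]
rot/row [0.009, -0.002, 0.532]
0 0
```

send_rows(
  offset=[
    [-0.27, -0.37, 0.1],
    [-0.28, -0.36, 0.15],
    [-0.3, -0.35, 0.15],
    [-0.31, -0.33, 0.16],
    [-0.33, -0.32, 0.16],
  ],
  rot=[
    [0, 0, 0.53],
    [0, 0, 0.53],
    [0, 0, 0.53],
    [0, 0, 0.53],
    [0, 0, 0.53],
  ],
  grip=[-1, -1, -1, -1, -1],
)

```text
time: 7.02
eef_pos: [0.5211, -0.006, 0.1854]
ee_rot: [-179.8, 0.0, 78.1]
force: [0.6, 0.9, -1.0]
gripper_width: 0.087
finger_force: 0.0
```

send_rows(
  offset=[
    [-0.34, -0.3, 0.16],
    [-0.36, -0.28, 0.16],
    [-0.37, -0.27, 0.16],
    [-0.38, -0.25, 0.16],
    [-0.39, -0.23, 0.16],
  ],
  rot=[
    [0, 0, 0.53],
    [0, 0, 0.53],
    [0, 0, 0.53],
    [0, 0, 0.53],
    [0, 0, 0.53],
  ],
  grip=[-1, -1, -1, -1, -1],
)

```text
time: 7.65
eef_pos: [0.4302, -0.0741, 0.1457]
ee_rot: [-179.8, 0.0, 64.8]
force: [-0.3, -0.4, 0.9]
gripper_width: 0.0871
finger_force: 0.0
```

```bash
python3 -c "
from h import *
plan([.4345,-.0745,.038],[180,0,64.8],5)
c,im,d=grab('top'); W=cloud(c,d); z=W[...,2]
m=(z>.118)&(z<.135)&(abs(W[...,0]-.6155)<.06)&(abs(W[...,1]-.064)<.06); P=W[m]; print(len(P), P.mean(0) if len(P) else 0)
"
```

```text
t 7.65 p [ 0.4302 -0.0741  0.1457] rpy [-179.8    0.    64.8] w 0.0871 q [-20.1  -8.8 119.6  -0.   69.4   5. ] F [-0.3 -0.4  0.9] dp [ 0.0043 -0.0004 -0.1077] rv [-0.2  0.   0. ]
[[0.01, 0.02, 0.43], [0.01, 0.02, 0.43], [0.01, 0.02, 0.43], [0.01, 0.02, 0.43], [0.01, 0.02, 0.43]]
rot/row [-0.007, 0.001, 0.001]
276 [0.61477573 0.06554319 0.12343233]
```

send_rows(
  offset=[
    [0.01, 0.02, 0.43],
    [0.01, 0.02, 0.43],
    [0.01, 0.02, 0.43],
    [0.01, 0.02, 0.43],
    [0.01, 0.02, 0.43],
  ],
  rot=[
    [0, 0, 0],
    [0, 0, 0],
    [0, 0, 0],
    [0, 0, 0],
    [0, 0, 0],
  ],
  grip=[-1, -1, -1, -1, -1],
)

```text
time: 8.32
eef_pos: [0.4368, -0.0734, 0.0383]
ee_rot: [-179.9, 0.0, 64.9]
force: [0.8, -0.6, 0.7]
gripper_width: 0.0866
finger_force: 0.0
```

send_rows(
  offset=[
    [0, 0, 0],
    [0, 0, 0],
    [0, 0, 0],
    [0, 0, 0],
    [0, 0, 0],
  ],
  rot=[
    [0, 0, 0],
    [0, 0, 0],
    [0, 0, 0],
    [0, 0, 0],
    [0, 0, 0],
  ],
  grip=[1, 1, 1, 1, 1],
)

```text
time: 8.95
eef_pos: [0.4378, -0.074, 0.0405]
ee_rot: [180.0, -0.0, 64.9]
force: [-1.5, -0.0, 1.0]
gripper_width: 0.0455
finger_force: 30.0
```

send_rows(
  offset=[
    [0, 0, 0],
    [0, 0, 0],
    [0, 0, -1],
    [0, 0, -1],
    [0, 0, -0.6],
  ],
  rot=[
    [0, 0, 0],
    [0, 0, 0],
    [0, 0, 0],
    [0, 0, 0],
    [0, 0, 0],
  ],
  grip=[1, 1, 1, 1, 1],
)

```text
time: 9.57
eef_pos: [0.4386, -0.0744, 0.1725]
ee_rot: [179.8, -0.0, 64.9]
force: [-0.7, -0.4, -0.4]
gripper_width: 0.0459
finger_force: 30.0
```

```bash
python3 -c "
from h import *
plan([.617,-.002,.17],[180,0,91.4],10)"
```

```text
t 9.57 p [ 0.4386 -0.0744  0.1725] rpy [179.8  -0.   64.9] w 0.0459 q [-19.8  -9.7 117.3   0.   72.2   5.3] F [-0.7 -0.4 -0.4] dp [ 0.1784  0.0724 -0.0025] rv [  0.2   0.  -26.5]
[[0.28, 0.26, 0.01], [0.27, 0.27, 0.01], [0.26, 0.29, 0.01], [0.24, 0.3, 0.01], [0.23, 0.31, 0.01]]
[[0.21, 0.32, 0.01], [0.2, 0.33, 0.01], [0.18, 0.34, 0.01], [0.17, 0.35, 0.01], [0.15, 0.35, 0.01]]
rot/row [0.004, 0.001, -0.53]
```

send_rows(
  offset=[
    [0.28, 0.26, 0],
    [0.27, 0.27, 0],
    [0.26, 0.29, 0],
    [0.24, 0.3, 0],
    [0.23, 0.31, 0],
  ],
  rot=[
    [0, 0, -0.53],
    [0, 0, -0.53],
    [0, 0, -0.53],
    [0, 0, -0.53],
    [0, 0, -0.53],
  ],
  grip=[1, 1, 1, 1, 1],
)

```text
time: 10.2
eef_pos: [0.5272, -0.0377, 0.1695]
ee_rot: [-180.0, 0.0, 78.2]
force: [-0.0, -0.0, -0.9]
gripper_width: 0.0458
finger_force: 30.0
```

send_rows(
  offset=[
    [0.21, 0.32, 0],
    [0.2, 0.33, 0],
    [0.18, 0.34, 0],
    [0.17, 0.35, 0],
    [0.15, 0.35, 0],
  ],
  rot=[
    [0, 0, -0.53],
    [0, 0, -0.53],
    [0, 0, -0.53],
    [0, 0, -0.53],
    [0, 0, -0.53],
  ],
  grip=[1, 1, 1, 1, 1],
)

```text
time: 10.82
eef_pos: [0.6165, -0.0021, 0.1693]
ee_rot: [-180.0, -0.0, 91.5]
force: [0.1, 0.5, -0.7]
gripper_width: 0.0457
finger_force: 30.0
```

```bash
python3 -c "
from h import *
plan([.617,-.002,.1005],[180,0,91.4],5)"
```

```text
t 10.82 p [ 0.6165 -0.0021  0.1693] rpy [-180.    -0.    91.5] w 0.0457 q [-7.5 14.6 92.5 -0.  72.9 -9. ] F [ 0.1  0.5 -0.7] dp [ 0.0005  0.0001 -0.0688] rv [-0.  -0.   0.1]
[[0.0, 0.0, 0.28], [0.0, 0.0, 0.28], [0.0, 0.0, 0.28], [0.0, 0.0, 0.28], [0.0, 0.0, 0.28]]
rot/row [-0.002, -0.0, 0.003]
```

send_rows(
  offset=[
    [0, 0, 0.35],
    [0, 0, 0.35],
    [0, 0, 0.35],
    [0, 0, 0.2],
    [0, 0, 0.13],
  ],
  rot=[
    [0, 0, 0],
    [0, 0, 0],
    [0, 0, 0],
    [0, 0, 0],
    [0, 0, 0],
  ],
  grip=[1, 1, 1, 1, 1],
)

```text
time: 11.45
eef_pos: [0.6156, -0.0024, 0.1001]
ee_rot: [-179.9, -0.0, 91.4]
force: [0.5, -0.4, -0.4]
gripper_width: 0.0455
finger_force: 30.0
```

send_rows(
  offset=[
    [0, 0, 0],
    [0, 0, 0],
    [0, 0, 0],
    [0, 0, 0],
    [0, 0, 0],
  ],
  rot=[
    [0, 0, 0],
    [0, 0, 0],
    [0, 0, 0],
    [0, 0, 0],
    [0, 0, 0],
  ],
  grip=[1, -0.33, -0.33, -0.33, -0.33],
)

```text
time: 12.08
eef_pos: [0.6163, -0.0023, 0.1013]
ee_rot: [180.0, 0.0, 91.4]
force: [0.2, 0.2, -0.9]
gripper_width: 0.0575
finger_force: 0.0
```

send_rows(
  offset=[
    [0, 0, -0.3],
    [0, 0, -0.6],
    [0, 0, -1],
    [0, 0, -0.6],
    [0, 0, 0],
  ],
  rot=[
    [0, 0, 0],
    [0, 0, 0],
    [0, 0, 0],
    [0, 0, 0],
    [0, 0, 0],
  ],
  grip=[-0.33, -0.33, -1, -1, -1],
)

```text
time: 12.7
eef_pos: [0.6183, -0.0026, 0.231]
ee_rot: [179.5, 0.1, 91.4]
force: [-0.4, 0.2, 0.1]
gripper_width: 0.0801
finger_force: 0.0
```

Run:
```python
from h import *
from scipy.optimize import least_squares
a=np.radians(52.9);n=np.array([np.cos(a),np.sin(a),0]);D=np.array([.5355,.3093,0])
# pre-approach: 150 mm in front, vertical at yaw 52.9
p=D-.17*n; p[2]=.19; print(p)
plan(p,[180,0,52.9])
# arm model fit: 6R, base offset, heights
L=[json.loads(l) for l in open('log.txt')]
def Rz(x):return R.from_euler('z',x,degrees=True)
def Ry(x):return R.from_euler('y',x,degrees=True)
def fk(q,k):
    h,a1,s,l2,l3x,l3,l6=k
    A=Rz(q[0]);B=A*Ry(q[1]);C=A*Ry(q[1]+q[2]);E=C*Rz(q[3])*Ry(q[4])
    p=A.apply([a1,s,h])+B.apply([0,0,l2])+C.apply([l3x,0,l3])+E.apply([0,0,l6])
    return p,E*Rz(q[5])
f=lambda k:np.concatenate([fk(q,k)[0]-p for q,p,_ in L])
r=least_squares(f,[.4,0,.08,.4,0,.4,.25])
print(r.x.round(3),np.abs(r.fun).max(), np.linalg.svd(r.jac)[1].round(3))
q,pp,e=L[0];print((fk(q,r.x)[1].inv()*R.from_euler('xyz',e,degrees=True)).as_rotvec(degrees=True))
```

```text
[0.43295464 0.17371073 0.19      ]
t 12.7 p [ 0.6183 -0.0026  0.231 ] rpy [1.795e+02 1.000e-01 9.140e+01] w 0.0801 q [-7.5 11.6 89.3  0.  78.7 -8.9] F [-0.4  0.2  0.1] dp [-0.1854  0.1763 -0.041 ] rv [ 0.5 -0.1 38.5]
[[0.36, -0.36, 0.08], [0.34, -0.39, 0.08], [0.31, -0.41, 0.08], [0.28, -0.43, 0.08], [0.25, -0.45, 0.08]]
[[0.22, -0.46, 0.08], [0.19, -0.48, 0.08], [0.16, -0.49, 0.08], [0.13, -0.5, 0.08], [0.09, -0.5, 0.08]]
rot/row [0.009, -0.002, 0.77]
[ 0.311 -0.     0.079  0.412  0.052  0.548  0.329] 7.997981443796931e-10 [5.969 4.242 3.    0.588 0.135 0.113 0.007]
[1.93367466e-14 1.84915186e-14 9.00000000e+01]
```

```bash
cat >> h.py <<'E'
from scipy.optimize import least_squares
def Rz(x):return R.from_euler('z',x,degrees=True)
def Ry(x):return R.from_euler('y',x,degrees=True)
def fk(q,k):
    h,a1,s,l2,l3x,l3,l6=k
    A=Rz(q[0]);B=A*Ry(q[1]);C=A*Ry(q[1]+q[2]);E=C*Rz(q[3])*Ry(q[4])
    return A.apply([a1,s,h])+B.apply([0,0,l2])+C.apply([l3x,0,l3])+E.apply([0,0,l6]), E*Rz(q[5]+90)
def fitk():
    L=[json.loads(l) for l in open('log.txt')]
    r=least_squares(lambda k:np.concatenate([fk(q,k)[0]-p for q,p,_ in L]),[.311,0,.079,.412,.052,.548,.329])
    return r.x,L
lo=np.array([-170.65,-52.31,5.05,-71.25,11.57,-153.62]);hi=np.array([170.65,119.04,147.46,251.25,151.72,153.62])
def ik(k,p,T,q0):
    def f(q):
        a,b=fk(q,k); return np.r_[(a-p)*10,(b.inv()*T).as_rotvec()*3]
    r=least_squares(f,np.clip(q0,lo+1,hi-1),bounds=(lo,hi),x_scale=30.)
    return r.x,np.abs(r.fun).max()
def tiltR(az,th): return R.from_euler('xyz',[180,0,az],degrees=True)*R.from_euler('y',th,degrees=True)
E
python3 - <<'E'
from h import *
k,L=fitk()
print([(fk(q,k)[1].inv()*R.from_euler('xyz',e,degrees=True)).magnitude().round(5) for q,p,e in L])
a=np.radians(52.9);n=np.array([np.cos(a),np.sin(a),0]);D=np.array([.5355,.3093,.042])
print(tiltR(52.9,50).as_matrix().round(2))
q0=L[-1][0]
for az in(52.9,65,80,40,25):
  for th in (40,45,50):
    T=tiltR(az,th); d=T.apply([0,0,1]); q=q0; out=[]
    for s in(.17,.0):
        p=D+.005*d-s*n
        best=min((ik(k,p,T,np.array(q)+[20,0,0,g,0,0]) for g in(0,60,-40,120,200)),key=lambda r:r[1]); out.append((best[0].round(0).tolist(),round(best[1],4)))
    print(az,th,out)
E
```

```text
Traceback (most recent call last):
AttributeError: 'float' object has no attribute 'round'
```

Run:
```python
from h import *
k,L=fitk()
print([round(float((fk(q,k)[1].inv()*R.from_euler('xyz',e,degrees=True)).magnitude()),5) for q,p,e in L])
a=np.radians(52.9);n=np.array([np.cos(a),np.sin(a),0]);D=np.array([.5355,.3093,.042])
print(tiltR(52.9,50).as_matrix().round(2))
q0=L[-1][0]
for az in(52.9,65,80,40,25):
  for th in (40,45,50):
    T=tiltR(az,th); d=T.apply([0,0,1]); q=q0; out=[]
    for s in(.17,.0):
        p=D+.005*d-s*n
        best=min((ik(k,p,T,np.array(q)+[20,0,0,g,0,0]) for g in(0,60,-40,120,200)),key=lambda r:r[1]); out.append((best[0].round(0).tolist(),round(best[1],4)))
    print(az,th,out)
```

```text
[0.0, 0.0, 0.0, 0.0, 0.0, 0.0, 0.0, 0.0, 0.0]
[[ 0.39  0.8   0.46]
 [ 0.51 -0.6   0.61]
 [ 0.77  0.   -0.64]]
52.9 40 [([-13.0, -6.0, 142.0, 60.0, 43.0, -21.0], np.float64(0.0)), ([9.0, 11.0, 124.0, 65.0, 30.0, -8.0], np.float64(0.0))]
52.9 45 [([-17.0, -4.0, 144.0, 67.0, 46.0, -32.0], np.float64(0.0)), ([7.0, 12.0, 126.0, 78.0, 31.0, -23.0], np.float64(0.0))]
52.9 50 [([-21.0, -1.0, 145.0, 74.0, 50.0, -42.0], np.float64(0.0)), ([5.0, 13.0, 128.0, 90.0, 35.0, -36.0], np.float64(0.0))]
65 40 [([-16.0, -0.0, 137.0, 54.0, 51.0, -29.0], np.float64(0.0)), ([5.0, 14.0, 120.0, 60.0, 40.0, -16.0], np.float64(0.0))]
65 45 [([-19.0, 2.0, 138.0, 60.0, 54.0, -37.0], np.float64(0.0)), ([3.0, 15.0, 122.0, 69.0, 42.0, -26.0], np.float64(0.0))]
65 50 [([-23.0, 5.0, 138.0, 65.0, 58.0, -45.0], np.float64(0.0)), ([1.0, 17.0, 123.0, 77.0, 45.0, -35.0], np.float64(0.0))]
80 40 [([-16.0, 7.0, 129.0, 48.0, 60.0, -37.0], np.float64(0.0)), ([3.0, 19.0, 113.0, 53.0, 51.0, -23.0], np.float64(0.0))]
80 45 [([-19.0, 9.0, 129.0, 52.0, 63.0, -43.0], np.float64(0.0)), ([1.0, 21.0, 114.0, 60.0, 54.0, -30.0], np.floa
[... 201 characters left out ...]
), ([14.0, 9.0, 127.0, 66.0, 18.0, 4.0], np.float64(0.0))]
40 45 [([-11.0, -9.0, 147.0, 74.0, 35.0, -23.0], np.float64(0.0698)), ([13.0, 9.0, 130.0, 91.0, 19.0, -21.0], np.float64(0.0))]
40 50 [([-15.0, -4.0, 147.0, 84.0, 40.0, -36.0], np.float64(0.141)), ([11.0, 11.0, 132.0, 111.0, 23.0, -42.0], np.float64(0.0))]
25 40 [([3.0, -14.0, 147.0, 56.0, 17.0, 18.0], np.float64(0.08)), ([20.0, 7.0, 126.0, 22.0, 12.0, 65.0], np.float64(0.1704))]
25 45 [([2.0, -11.0, 147.0, 77.0, 16.0, -5.0], np.float64(0.202)), ([20.0, 10.0, 132.0, 152.0, 12.0, -66.0], np.float64(0.1653))]
25 50 [([0.0, -6.0, 147.0, 102.0, 19.0, -31.0], np.float64(0.3251)), ([21.0, 10.0, 132.0, 167.0, 13.0, -79.0], np.float64(0.0))]
```

send_rows(
  offset=[
    [0.36, -0.36, 0.08],
    [0.34, -0.39, 0.08],
    [0.31, -0.41, 0.08],
    [0.28, -0.43, 0.08],
    [0.25, -0.45, 0.08],
  ],
  rot=[
    [0, 0, 0.77],
    [0, 0, 0.77],
    [0, 0, 0.77],
    [0, 0, 0.77],
    [0, 0, 0.77],
  ],
  grip=[-1, -1, -1, -1, -1],
)

```text
time: 13.32
eef_pos: [0.5213, 0.0864, 0.2047]
ee_rot: [-179.9, 0.0, 72.0]
force: [-0.1, 0.1, -0.8]
gripper_width: 0.0867
finger_force: 0.0
```

send_rows(
  offset=[
    [0.22, -0.46, 0.08],
    [0.19, -0.48, 0.08],
    [0.16, -0.49, 0.08],
    [0.13, -0.5, 0.08],
    [0.09, -0.5, 0.08],
  ],
  rot=[
    [0, 0, 0.77],
    [0, 0, 0.77],
    [0, 0, 0.77],
    [0, 0, 0.77],
    [0, 0, 0.77],
  ],
  grip=[-1, -1, -1, -1, -1],
)

```text
time: 13.95
eef_pos: [0.4283, 0.1746, 0.1848]
ee_rot: [-179.9, 0.1, 52.8]
force: [-0.0, 0.5, -0.1]
gripper_width: 0.0873
finger_force: 0.0
```

Run:
```python
from h import *
a=np.radians(52.9);n=np.array([np.cos(a),np.sin(a),0]);D=np.array([.5355,.3093,.042])
T=tiltR(52.9,48); p=D+.005*T.apply([0,0,1])-.13*n; p[2]+=.03
plan(p,T,10)
c,im,d=grab('top'); W=cloud(c,d); z=W[...,2]
m=(z>.112)&(z<.135)&(abs(W[...,0]-.6155)<.05)&(W[...,1]<.095)&(W[...,1]>-.04)
for s in(W[...,1]>.03,W[...,1]<.03): P=W[m&s]; print(len(P), P.mean(0))
np.savez("top2.npz",W=W,im=im)
hsv=cv2.cvtColor(im,cv2.COLOR_RGB2HSV).astype(int)
m=(np.abs(W[...,:2]-[.535,.305]).max(2)<.04)&((hsv[...,0]<8)|(hsv[...,0]>172))&(hsv[...,1]>130);print('doll pts',m.sum(),W[m].mean(0))
```

```text
t 13.95 p [0.4283 0.1746 0.1848] rpy [-1.799e+02  1.000e-01  5.280e+01] w 0.0873 q [ 12.4  -7.5 114.    0.   73.6  49.6] F [-0.   0.5 -0.1] dp [ 0.031   0.0339 -0.1162] rv [-0.  48.1 -0.2]
[[0.09, 0.01, 0.23], [0.07, 0.01, 0.24], [0.05, 0.01, 0.24], [0.03, 0.01, 0.25], [0.01, 0.01, 0.25]]
[[-0.01, 0.01, 0.25], [-0.03, 0.01, 0.25], [-0.05, 0.01, 0.24], [-0.07, 0.01, 0.24], [-0.09, 0.01, 0.23]]
rot/row [-0.0, 0.962, -0.003]
324 [0.61396651 0.06531544 0.12225984]
408 [ 0.61705067 -0.00413755  0.11895026]
doll pts 28 [0.54174068 0.29769867 0.07378163]
```

send_rows(
  offset=[
    [0.09, 0.01, 0.2],
    [0.07, 0.01, 0.2],
    [0.05, 0.01, 0.2],
    [0.03, 0.01, 0.2],
    [0.01, 0.01, 0.2],
  ],
  rot=[
    [0, 0.96, 0],
    [0, 0.96, 0],
    [0, 0.96, 0],
    [0, 0.96, 0],
    [0, 0.96, 0],
  ],
  grip=[-1, -1, -1, -1, -1],
)

```text
time: 14.62
eef_pos: [0.4439, 0.189, 0.1375]
ee_rot: [180.0, -24.1, 52.9]
force: [-0.4, -0.0, -0.1]
gripper_width: 0.0871
finger_force: 0.0
```

send_rows(
  offset=[
    [-0.01, 0.01, 0.25],
    [-0.03, 0.01, 0.25],
    [-0.05, 0.01, 0.24],
    [-0.07, 0.01, 0.24],
    [-0.09, 0.01, 0.23],
  ],
  rot=[
    [0, 0.96, 0],
    [0, 0.96, 0],
    [0, 0.96, 0],
    [0, 0.96, 0],
    [0, 0.96, 0],
  ],
  grip=[-1, -1, -1, -1, -1],
)

```text
time: 15.25
eef_pos: [0.4601, 0.2059, 0.08]
ee_rot: [179.9, -48.1, 53.0]
force: [-0.4, 1.1, -0.9]
gripper_width: 0.0873
finger_force: 0.0
```

Run:
```python
from h import *
a=np.radians(52.9);n=np.array([np.cos(a),np.sin(a),0]);D=np.array([.5355,.3093,.042])
T=tiltR(52.9,48); p=D+.005*T.apply([0,0,1])-.11*n
plan(p,T,5)
for nm in ('wrist','scene'):
    c,im,d=grab(nm); cv2.imwrite(f"pics/{nm}1.png",im[:,:,::-1])
    np.savez(nm+"1.npz",W=cloud(c,d),im=im)
```

```text
t 15.25 p [0.4601 0.2059 0.08  ] rpy [179.9 -48.1  53. ] w 0.0873 q [-12.6  -7.4 141.7  68.9  46.5 -26.3] F [-0.4  1.1 -0.9] dp [ 0.0113  0.0186 -0.0413] rv [ 0.1 -0.1  0. ]
[[-0.07, -0.01, 0.17], [-0.06, -0.01, 0.17], [-0.06, -0.01, 0.17], [-0.06, -0.01, 0.18], [-0.06, -0.01, 0.18]]
rot/row [0.003, -0.005, 0.001]
```

View pics/wrist1.png

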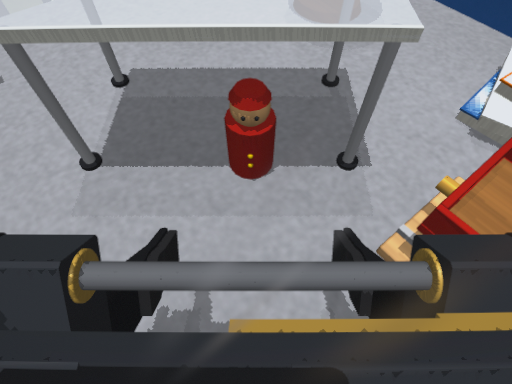

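View pics/scene1.png

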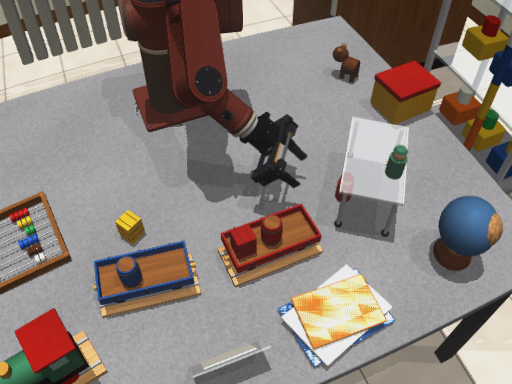

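The wrist view shows the doll at (250,130) standing centred between the fingers, under the riser edge (row 35). The scene view shows the barrel and crate upright in the red wagon and the gripper clear of the riser.

Run:
```python
from h import *
a=np.radians(52.9);n=np.array([np.cos(a),np.sin(a),0]);t=np.array([-n[1],n[0],0])
f=np.load("wrist1.npz");W=f['W'];hsv=cv2.cvtColor(f['im'],cv2.COLOR_RGB2HSV).astype(int)
m=((hsv[...,0]<8)|(hsv[...,0]>172))&(hsv[...,1]>130); m[:, :215]=0;m[:,285:]=0;m[:70]=0;m[185:]=0
P=W[m&(W[...,2]>.006)&(W[...,2]<.053)]
g=least_squares(lambda x:np.linalg.norm(P[:,:2]-x,axis=1)-.021,[.535,.305],loss='soft_l1',f_scale=.002).x
print(len(P),g.round(4),np.median(P,0))
E_=W[28:40,20:410].reshape(-1,3);E_=E_[(E_[:,2]>.12)&(E_[:,2]<.145)]
l=np.polyfit(E_@t,E_@n,1);print('front edge n at t of doll',np.percentile(E_@n,[1,50,99]).round(4),'slope',l[0].round(4),'z',np.percentile(E_[:,2],[1,50,99]).round(4),'doll n,t',g@n[:2],g@t[:2], 'edge there',np.polyval(l,g@t[:2]))
c=eyes.calibration('wrist');C=-cv2.Rodrigues(np.array(c['rvec']))[0].T@np.array(c['tvec']).ravel()
s=sensors.read_state();print('cam in tool',R.from_euler('xyz',s['ee_rot'],degrees=True).inv().apply(C-s['eef_pos']).round(3))
```

```text
1535 [0.5351 0.3093] [0.52252459 0.29232694 0.03244647]
front edge n at t of doll [0.5527 0.5542 0.5558] slope -0.0027 z [0.1311 0.1349 0.1387] doll n,t 0.5695195086357456 -0.24021702797479094 edge there 0.5542882332513424
cam in tool [ 0.073  0.001 -0.149]
```

send_rows(
  offset=[
    [-0.07, -0.01, 0.17],
    [-0.06, -0.01, 0.17],
    [-0.06, -0.01, 0.17],
    [-0.06, -0.01, 0.18],
    [-0.06, -0.01, 0.18],
  ],
  rot=[
    [0, 0, 0],
    [0, 0, 0],
    [0, 0, 0],
    [0, 0, 0],
    [0, 0, 0],
  ],
  grip=[-1, -1, -1, -1, -1],
)

```text
time: 15.98
eef_pos: [0.4716, 0.2257, 0.0395]
ee_rot: [180.0, -48.0, 52.9]
force: [0.4, -0.5, 0.1]
gripper_width: 0.087
finger_force: 0.0
```

Run:
```python
from h import *
D=np.array([.5351,.3093,.041])
T=tiltR(52.9,48); plan(D+.005*T.apply([0,0,1]),T,5)
```

```text
t 15.97 p [0.4716 0.2257 0.0395] rpy [180.  -48.   52.9] w 0.087 q [ -8.5   2.6 139.2  78.4  41.8 -35.4] F [ 0.4 -0.5  0.1] dp [ 0.0657  0.0865 -0.0018] rv [-0.  0.  0.]
[[0.29, 0.0, 0.33], [0.29, 0.0, 0.33], [0.29, 0.0, 0.33], [0.29, 0.0, 0.33], [0.29, 0.0, 0.33]]
rot/row [-0.001, 0.0, 0.001]
```

Forward, close, then a small lift.

send_rows(
  offset=[
    [0.29, 0, 0.33],
    [0.29, 0, 0.33],
    [0.29, 0, 0.33],
    [0.29, 0, 0.33],
    [0.29, 0, 0.33],
  ],
  rot=[
    [0, 0, 0],
    [0, 0, 0],
    [0, 0, 0],
    [0, 0, 0],
    [0, 0, 0],
  ],
  grip=[-1, -1, -1, -1, -1],
)

```text
time: 16.6
eef_pos: [0.538, 0.3137, 0.038]
ee_rot: [-180.0, -48.0, 52.9]
force: [-0.5, 0.1, 0.6]
gripper_width: 0.0871
finger_force: 0.0
```

send_rows(
  offset=[
    [0, 0, 0],
    [0, 0, 0],
    [0, 0, 0],
    [0, 0, 0],
    [0, 0, 0],
  ],
  rot=[
    [0, 0, 0],
    [0, 0, 0],
    [0, 0, 0],
    [0, 0, 0],
    [0, 0, 0],
  ],
  grip=[0, 0, 0, 1, 1],
)

```text
time: 17.23
eef_pos: [0.5377, 0.3125, 0.0387]
ee_rot: [180.0, -48.0, 52.9]
force: [-0.5, -0.4, 0.0]
gripper_width: 0.0451
finger_force: 0.4
```

send_rows(
  offset=[
    [0, 0, 0],
    [0, 0, 0],
    [0, 0, 0],
    [0, 0, 0],
    [0, 0, 0],
  ],
  rot=[
    [0, 0, 0],
    [0, 0, 0],
    [0, 0, 0],
    [0, 0, 0],
    [0, 0, 0],
  ],
  grip=[1, 1, 1, 1, 1],
)

```text
time: 17.85
eef_pos: [0.5378, 0.3128, 0.0387]
ee_rot: [180.0, -48.0, 52.9]
force: [-0.2, -1.4, 1.9]
gripper_width: 0.0413
finger_force: 30.0
```

Run:
```python
from h import *
s=sensors.read_state();p=np.array(s['eef_pos']);T=tiltR(52.9,48)
a=np.radians(52.9);n=np.array([np.cos(a),np.sin(a),0])
print('up 8mm per tool',(T.inv().apply([0,0,.008])/.05).round(3),'back 50mm',(T.inv().apply(-.05*n)/.05).round(3))
plan(p,T,5)
```

```text
up 8mm per tool [ 0.119  0.    -0.107] back 50mm [-0.669  0.    -0.743]
t 17.85 p [0.5378 0.3128 0.0387] rpy [180.  -48.   52.9] w 0.0413 q [  5.7  12.6 127.6  85.7  33.1 -30.8] F [-0.2 -1.4  1.9] dp [0. 0. 0.] rv [ 0. -0. -0.]
[[0.0, 0.0, 0.0], [0.0, 0.0, 0.0], [0.0, 0.0, 0.0], [0.0, 0.0, 0.0], [0.0, 0.0, 0.0]]
rot/row [0.001, -0.0, -0.0]
```

send_rows(
  offset=[
    [0.12, 0, -0.11],
    [-0.4, 0, -0.45],
    [-0.4, 0, -0.45],
    [-0.4, 0, -0.45],
    [-0.4, 0, -0.45],
  ],
  rot=[
    [0, 0, 0],
    [0, 0, 0],
    [0, 0, 0],
    [0, 0, 0],
    [0, 0, 0],
  ],
  grip=[1, 1, 1, 1, 1],
)

```text
time: 18.48
eef_pos: [0.4644, 0.2162, 0.0479]
ee_rot: [180.0, -48.0, 53.0]
force: [0.9, -0.4, -0.7]
gripper_width: 0.0414
finger_force: 30.0
```

Run:
```python
from h import *
s=sensors.read_state();p=np.array(s['eef_pos']);T=tiltR(52.9,48); p[2]=.0395
plan(p,T,5)
```

```text
t 18.48 p [0.4644 0.2162 0.0479] rpy [180. -48.  53.] w 0.0414 q [-10.5  -0.2 140.5  75.5  43.3 -33.7] F [ 0.9 -0.4 -0.7] dp [ 0.      0.     -0.0084] rv [-0.  0.  0.]
[[-0.03, -0.0, 0.02], [-0.03, -0.0, 0.02], [-0.03, -0.0, 0.02], [-0.03, -0.0, 0.02], [-0.03, -0.0, 0.02]]
rot/row [-0.0, 0.0, 0.001]
```

send_rows(
  offset=[
    [-0.03, 0, 0.02],
    [-0.03, 0, 0.02],
    [-0.02, 0, 0.03],
    [-0.02, 0, 0.03],
    [-0.02, 0, 0.02],
  ],
  rot=[
    [0, 0, 0],
    [0, 0, 0],
    [0, 0, 0],
    [0, 0, 0],
    [0, 0, 0],
  ],
  grip=[1, 1, 1, 1, 1],
)

```text
time: 19.1
eef_pos: [0.4652, 0.2175, 0.0389]
ee_rot: [-180.0, -48.0, 52.9]
force: [0.6, -0.8, 0.4]
gripper_width: 0.0412
finger_force: 30.0
```

send_rows(
  offset=[
    [0, 0, 0],
    [0, 0, 0],
    [0, 0, 0],
    [0, 0, 0],
    [0, 0, 0],
  ],
  rot=[
    [0, 0, 0],
    [0, 0, 0],
    [0, 0, 0],
    [0, 0, 0],
    [0, 0, 0],
  ],
  grip=[1, 0, -0.5, -1, -1],
)

```text
time: 19.73
eef_pos: [0.4654, 0.2171, 0.0392]
ee_rot: [180.0, -48.0, 52.9]
force: [0.5, 0.3, 0.9]
gripper_width: 0.066
finger_force: 0.0
```

send_rows(
  offset=[
    [0, 0, -0.4],
    [0, 0, -0.6],
    [0, 0, -0.6],
    [0, 0, -0.6],
    [0, 0, -0.2],
  ],
  rot=[
    [0, 0, 0],
    [0, 0, 0],
    [0, 0, 0],
    [0, 0, 0],
    [0, 0, 0],
  ],
  grip=[-1, -1, -1, -1, -1],
)

```text
time: 20.35
eef_pos: [0.4158, 0.1441, 0.1212]
ee_rot: [179.8, -48.0, 53.0]
force: [0.4, 0.1, 0.1]
gripper_width: 0.0868
finger_force: 0.0
```

Run:
```python
from h import *
c,im,d=grab('wrist');W=cloud(c,d);hsv=cv2.cvtColor(im,cv2.COLOR_RGB2HSV).astype(int)
cv2.imwrite("pics/wrist2.png",im[:,:,::-1])
m=((hsv[...,0]<8)|(hsv[...,0]>172))&(hsv[...,1]>130)&(np.abs(W[...,:2]-[.46,.21]).max(2)<.06)
P=W[m&(W[...,2]>.006)&(W[...,2]<.053)]
g=least_squares(lambda x:np.linalg.norm(P[:,:2]-x,axis=1)-.021,[.461,.213],loss='soft_l1',f_scale=.002).x
Q=W[m]; print(len(P),g.round(4),'top z',np.percentile(Q[:,2],[1,99]))
plan([*g,.17],[180,0,80.],15)
```

```text
105 [0.464 0.213] top z [0.03281586 0.08817441]
t 20.4 p [0.4158 0.144  0.1213] rpy [179.8 -48.   53. ] w 0.0868 q [-27.4 -23.8 147.3  56.3  61.6 -21.2] F [0.7 0.3 0.8] dp [0.0482 0.0689 0.0487] rv [ 11.4 -47.  -25.4]
[[0.12, -0.0, 0.04], [0.13, 0.0, 0.03], [0.13, 0.0, 0.03], [0.13, 0.01, 0.02], [0.13, 0.01, 0.01]]
[[0.13, 0.02, 0.0], [0.13, 0.02, -0.0], [0.13, 0.02, -0.01], [0.13, 0.03, -0.02], [0.12, 0.03, -0.02]]
[[0.12, 0.03, -0.03], [0.12, 0.04, -0.04], [0.11, 0.04, -0.05], [0.11, 0.04, -0.05], [0.11, 0.05, -0.06]]
rot/row [0.152, -0.627, -0.339]
```

View pics/wrist2.png

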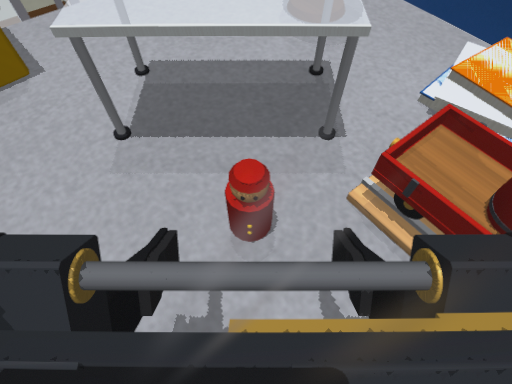

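The wrist view shows the doll standing upright on the open table at (250,200), clear of the riser.

Run:
```python
from h import *
plan([.464,.213,.18],[180,0,53],10)
```

```text
t 20.4 p [0.4158 0.144  0.1213] rpy [179.8 -48.   53. ] w 0.0868 q [-27.4 -23.8 147.3  56.3  61.6 -21.2] F [0.7 0.3 0.8] dp [0.0482 0.069  0.0587] rv [  0.1 -48.   -0. ]
[[0.2, -0.01, 0.05], [0.2, -0.01, 0.03], [0.2, -0.01, 0.01], [0.2, -0.01, -0.0], [0.2, -0.01, -0.02]]
[[0.2, -0.01, -0.04], [0.2, -0.01, -0.06], [0.19, -0.01, -0.07], [0.19, -0.01, -0.09], [0.18, -0.01, -0.1]]
rot/row [0.003, -0.96, -0.001]
```

send_rows(
  offset=[
    [0.2, -0.01, 0.05],
    [0.2, -0.01, 0.03],
    [0.2, -0.01, 0.01],
    [0.2, -0.01, 0],
    [0.2, -0.01, -0.02],
  ],
  rot=[
    [0, -0.96, 0],
    [0, -0.96, 0],
    [0, -0.96, 0],
    [0, -0.96, 0],
    [0, -0.96, 0],
  ],
  grip=[-1, -1, -1, -1, -1],
)

```text
time: 21.02
eef_pos: [0.4374, 0.1815, 0.1471]
ee_rot: [-179.8, -23.8, 53.0]
force: [-0.1, 0.3, -0.5]
gripper_width: 0.0868
finger_force: 0.0
```

send_rows(
  offset=[
    [0.2, -0.01, -0.04],
    [0.2, -0.01, -0.06],
    [0.19, -0.01, -0.07],
    [0.19, -0.01, -0.09],
    [0.18, -0.01, -0.1],
  ],
  rot=[
    [0, -0.96, 0],
    [0, -0.96, 0],
    [0, -0.96, 0],
    [0, -0.96, 0],
    [0, -0.96, 0],
  ],
  grip=[-1, -1, -1, -1, -1],
)

```text
time: 21.65
eef_pos: [0.4608, 0.2169, 0.176]
ee_rot: [-179.8, 0.3, 53.1]
force: [0.0, 0.4, -0.4]
gripper_width: 0.0873
finger_force: 0.0
```

Run:
```python
from h import *
for nm in ('wrist','scene'):
    c,im,d=grab(nm);W=cloud(c,d);hsv=cv2.cvtColor(im,cv2.COLOR_RGB2HSV).astype(int)
    m=((hsv[...,0]<8)|(hsv[...,0]>172))&(hsv[...,1]>130)&(np.abs(W[...,:2]-[.464,.213]).max(2)<.04)
    for lo_,hi_,r in((.006,.053,.021),(.065,.085,.016)):
        P=W[m&(W[...,2]>lo_)&(W[...,2]<hi_)]
        if len(P)<20: continue
        g=least_squares(lambda x:np.linalg.norm(P[:,:2]-x,axis=1)-r,[.461,.213],loss='soft_l1',f_scale=.002).x
        print(nm,lo_,len(P),g.round(4),np.median(P,0).round(4))
plan([.464,.213,.043],[180,0,53],5)
```

```text
wrist 0.006 275 [0.4638 0.2124] [0.4734 0.2311 0.0308]
wrist 0.065 299 [0.4634 0.2107] [0.465  0.2243 0.0817]
scene 0.006 173 [0.4655 0.215 ] [0.4817 0.2022 0.0312]
scene 0.065 75 [0.4616 0.2168] [0.4704 0.2106 0.0818]
t 21.75 p [0.4618 0.2179 0.1764] rpy [-1.798e+02  1.000e-01  5.320e+01] w 0.0872 q [1.640e+01 1.000e-01 1.078e+02 1.000e-01 7.240e+01 5.310e+01] F [ 0.5  0.5 -0.8] dp [ 0.0022 -0.0049 -0.1334] rv [-0.2  0.1  0.2]
[[-0.01, 0.02, 0.53], [-0.01, 0.02, 0.53], [-0.01, 0.02, 0.53], [-0.01, 0.02, 0.53], [-0.01, 0.02, 0.53]]
rot/row [-0.008, 0.005, 0.009]
```

send_rows(
  offset=[
    [-0.01, 0.02, 0.53],
    [-0.01, 0.02, 0.53],
    [-0.01, 0.02, 0.53],
    [-0.01, 0.02, 0.53],
    [0, 0.02, 0.53],
  ],
  rot=[
    [0, 0, 0],
    [0, 0, 0],
    [0, 0, 0],
    [0, 0, 0],
    [0, 0, 0],
  ],
  grip=[-1, -1, -1, -1, -1],
)

```text
time: 22.38
eef_pos: [0.4624, 0.2108, 0.0428]
ee_rot: [-179.8, 0.1, 53.0]
force: [-0.4, 0.2, 0.8]
gripper_width: 0.0871
finger_force: 0.0
```

send_rows(
  offset=[
    [0, 0, 0],
    [0, 0, 0],
    [0, 0, 0],
    [0, 0, 0],
    [0, 0, 0],
  ],
  rot=[
    [0, 0, 0],
    [0, 0, 0],
    [0, 0, 0],
    [0, 0, 0],
    [0, 0, 0],
  ],
  grip=[0, 0, 0, 1, 1],
)

```text
time: 23.0
eef_pos: [0.4642, 0.211, 0.0458]
ee_rot: [-179.9, 0.0, 53.0]
force: [-0.6, 0.1, -0.4]
gripper_width: 0.0451
finger_force: 0.3
```

send_rows(
  offset=[
    [0, 0, 0],
    [0, 0, 0],
    [0, 0, 0],
    [0, 0, -1],
    [0, 0, -1],
  ],
  rot=[
    [0, 0, 0],
    [0, 0, 0],
    [0, 0, 0],
    [0, 0, 0],
    [0, 0, 0],
  ],
  grip=[1, 1, 1, 1, 1],
)

```text
time: 23.62
eef_pos: [0.4631, 0.2104, 0.1452]
ee_rot: [-179.8, 0.2, 53.0]
force: [0.5, 0.3, -0.5]
gripper_width: 0.0411
finger_force: 30.0
```

Run:
```python
from h import *
plan([.614,.131,.18],[180,0,91.4],10)
```

```text
t 23.62 p [0.4631 0.2104 0.1452] rpy [-179.8    0.2   53. ] w 0.0411 q [ 15.5   1.8 109.6   0.   68.9  52.5] F [ 0.5  0.3 -0.5] dp [ 0.1509 -0.0794  0.0348] rv [ -0.2   0.1 -38.4]
[[0.05, 0.34, -0.07], [0.03, 0.34, -0.07], [0.01, 0.34, -0.07], [-0.01, 0.34, -0.07], [-0.04, 0.34, -0.07]]
[[-0.06, 0.34, -0.07], [-0.08, 0.33, -0.07], [-0.1, 0.32, -0.07], [-0.12, 0.32, -0.07], [-0.15, 0.31, -0.07]]
rot/row [-0.005, 0.002, -0.768]
```

send_rows(
  offset=[
    [0.05, 0.34, -0.07],
    [0.03, 0.34, -0.07],
    [0.01, 0.34, -0.07],
    [-0.01, 0.34, -0.07],
    [-0.04, 0.34, -0.07],
  ],
  rot=[
    [0, 0, -0.77],
    [0, 0, -0.77],
    [0, 0, -0.77],
    [0, 0, -0.77],
    [0, 0, -0.77],
  ],
  grip=[1, 1, 1, 1, 1],
)

```text
time: 24.25
eef_pos: [0.5397, 0.1704, 0.1619]
ee_rot: [-179.8, 0.1, 72.4]
force: [-0.1, 0.9, -0.5]
gripper_width: 0.0412
finger_force: 30.0
```

send_rows(
  offset=[
    [-0.06, 0.34, -0.07],
    [-0.08, 0.33, -0.07],
    [-0.1, 0.32, -0.07],
    [-0.12, 0.32, -0.07],
    [-0.15, 0.31, -0.07],
  ],
  rot=[
    [0, 0, -0.77],
    [0, 0, -0.77],
    [0, 0, -0.77],
    [0, 0, -0.77],
    [0, 0, -0.77],
  ],
  grip=[1, 1, 1, 1, 1],
)

```text
time: 24.88
eef_pos: [0.6154, 0.131, 0.1791]
ee_rot: [-179.8, -0.0, 91.6]
force: [-0.5, 0.4, -0.6]
gripper_width: 0.0413
finger_force: 30.0
```

Run:
```python
from h import *
plan([.614,.131,.105],[180,0,91.4],5)
```

```text
t 24.88 p [0.6154 0.131  0.1791] rpy [-179.8   -0.    91.6] w 0.0413 q [ 4.8 15.8 89.9  0.  74.4  3.2] F [-0.5  0.4 -0.6] dp [-0.0014  0.     -0.0741] rv [-0.2 -0.   0.2]
[[0.0, -0.0, 0.3], [0.0, -0.0, 0.3], [0.0, -0.0, 0.3], [0.0, -0.01, 0.3], [0.0, -0.01, 0.3]]
rot/row [-0.007, -0.0, 0.009]
```

send_rows(
  offset=[
    [0, 0, 0.38],
    [0, 0, 0.38],
    [0, 0, 0.38],
    [0, 0, 0.2],
    [0, 0, 0.13],
  ],
  rot=[
    [0, 0, 0],
    [0, 0, 0],
    [0, 0, 0],
    [0, 0, 0],
    [0, 0, 0],
  ],
  grip=[1, 1, 1, 1, 1],
)

```text
time: 25.5
eef_pos: [0.6145, 0.1316, 0.1053]
ee_rot: [-179.8, -0.0, 91.5]
force: [0.3, 0.3, -0.6]
gripper_width: 0.0416
finger_force: 30.0
```

send_rows(
  offset=[
    [0, 0, 0],
    [0, 0, 0],
    [0, 0, 0],
    [0, 0, 0],
    [0, 0, 0],
  ],
  rot=[
    [0, 0, 0],
    [0, 0, 0],
    [0, 0, 0],
    [0, 0, 0],
    [0, 0, 0],
  ],
  grip=[1, -0.26, -0.26, -0.26, -0.26],
)

```text
time: 26.12
eef_pos: [0.6152, 0.1314, 0.1066]
ee_rot: [-179.9, -0.0, 91.5]
force: [0.9, 0.4, 0.6]
gripper_width: 0.0548
finger_force: 0.0
```

send_rows(
  offset=[
    [0, 0, -0.3],
    [0, 0, -0.6],
    [0, 0, -1],
    [0, 0, -0.8],
    [0, 0, 0],
  ],
  rot=[
    [0, 0, 0],
    [0, 0, 0],
    [0, 0, 0],
    [0, 0, 0],
    [0, 0, 0],
  ],
  grip=[-0.26, -0.26, -0.26, -0.26, -0.26],
)

```text
time: 26.75
eef_pos: [0.6181, 0.1317, 0.2479]
ee_rot: [179.5, -0.0, 91.5]
force: [0.2, 0.2, 0.2]
gripper_width: 0.0551
finger_force: 0.0
```

send_rows(
  offset=[
    [0, -0.8, 0],
    [0, -0.8, 0],
    [0, -0.8, 0],
    [0, -0.8, 0],
    [0, 0, 0],
  ],
  rot=[
    [0, 0, 0],
    [0, 0, 0],
    [0, 0, 0],
    [0, 0, 0],
    [0, 0, 0],
  ],
  grip=[-0.26, -0.26, -0.26, -0.26, -0.26],
)

```text
time: 27.38
eef_pos: [0.453, 0.1272, 0.2412]
ee_rot: [-179.8, -0.0, 91.5]
force: [1.0, 0.7, 0.4]
gripper_width: 0.0545
finger_force: 0.0
```

Run:
```python
from h import *
c,im,d=grab('top'); W=cloud(c,d); a=cv2.resize(im[130:210,200:330],None,fx=4,fy=4)
c,im,d=grab('scene'); b=cv2.resize(im[195:295,205:335],None,fx=4,fy=4)
cv2.imwrite("pics/final.png",np.vstack([a[:200],b])[:,:,::-1][:600])
z=W[...,2]
for y in(-.002,.064,.131):
    m=(z>.11)&(z<.16)&(abs(W[...,0]-.6155)<.04)&(abs(W[...,1]-y-.003)<.03); P=W[m]; print(len(P),P.mean(0).round(4),np.percentile(P[:,2],98))
print(sensors.read_state()['time'])
```

```text
406 [ 0.6168 -0.0041  0.1189] 0.12172579496118066
188 [0.617  0.0574 0.1222] 0.12641960649219297
118 [0.6199 0.133  0.139 ] 0.14622234197785172
27.475
```

View pics/final.png

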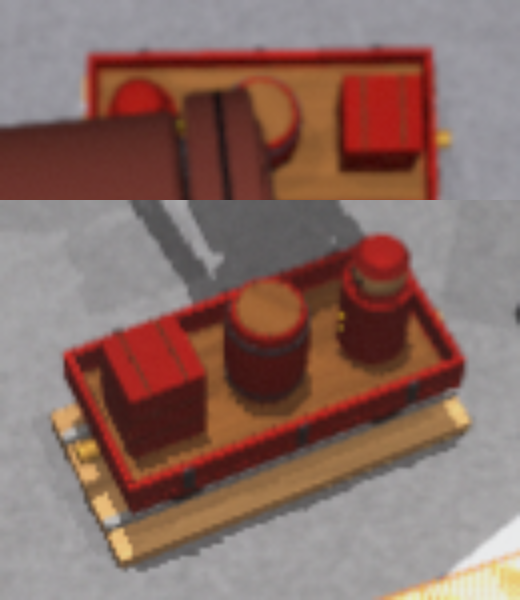

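The crop shows crate (155,390), barrel (265,340) and doll (375,300) all upright on the bed floor inside the walls, and the arm is clear of them.

```bash
python3 -c "
from workcell import job
print(job.sign_off())"
```

```text
the job is handed in; nothing more can be done
None
```

I've handed in the job: the last pictures show the red crate, barrel and doll standing upright side by side in the red wagon, after 27.5 s of robot time. No contact with the riser showed in the force readings, and I didn't handle the other toys. The sign-off returned no verdict.

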